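Lock the speaker's battery hatch with the coin key

ROBOT

A 7-joint arm with a two-finger parallel gripper is mounted at the origin on the work surface. World frame = base frame: x ahead of the robot, y to its left, z up, the work surface at z = 0. Lengths are in m, angles in rad, forces in N, time in s.
With the tool pointing down it reaches from about 0.425 to 0.975 m from the base axis. Payload 16.7 kg.
Tool frame: the origin (TCP) lies on the centre line of the jaws, within the pads' length; the fingertips stand 14 mm ahead of it and the grasp point (between the pads) lies 5 mm behind it; z points along the fingers, y is the line along which they close (so a half turn about z gives the same grasp; the last joint's range is limited). The gripper opens to 85 mm and grips with 20 to 120 N. Pads are 22 mm wide; open, the fingers measure 114 mm over their backs; the gripper's body (76 mm by 85 mm) begins 54 mm behind the grasp point. The pads swing forward as they close: fully open they stand 13 mm farther back than shut.
Start: joints at [-1.47, 0.426, 0.074, 1.606, -0.034, 1.111, -0.067], TCP at [0.168, 0.654, 0.245] pointing down, gripper open.
Joint ranges: [-2.85, 2.85], [-0.5, 2.14], [-1.23, 1.37], [0.21, 2.46], [-1.02, 4.16], [0.16, 2.05], [-2.73, 2.73]. Speed limits (rad/s): [1.89, 1.89, 2.39, 2.39, 3.01, 3.01, 3.01].

INTERFACE

Orientations are given as [roll, pitch, yaw] about the fixed x, y, z axes, in that order (R = Rz(yaw) Ry(pitch) Rx(roll)).
In Python, from rig import bot, imaging gives the robot as it stands.
- The arm moves only by the tool send_rows, never from a script. Its argument "commands" is a list of rows, each an object with "claw": the closure, from -1 (fully open) to 1 (shut); "xyz": the shift along the tool's x, y, z scaled (see below), a list of three; "rot": the turn, a rotation vector about the tool's x, y, z scaled (see below), a list of three. In form: [{"claw": claw, "xyz": [tx, ty, tz], "rot": [wx, wy, wz]}, ...]. A call has 1 to 12 rows; each row is the pose to reach, as a shift and turn from the pose commanded when the call began, along the tool's axes at that moment, turning the shorter way round; what a row does not reach only later rows make up. The controller multiplies each number of a shift by 0.5 m and each number of a turn by pi rad. A row lasts 1/12 s, in which the tool goes at most 41.7 mm and 7.16 degrees, less where a joint would pass 70% of its speed; a pose out of reach is approached as far as the arm can. A call with a number of a shift or a turn outside -1 to 1 is refused whole. A call with a gripper value outside its range is refused whole. The fingers move at their own pace and stop on an object; the grip force is fixed at half the most. Time passes only in rows, so rows that repeat a pose let the fingers close. It gives the time, the measured TCP pose, the force, the opening and the grip force at its end, in the units of the state.
- bot.read_state(): the state, without advancing time (a new reading comes with each control period).
- imaging.get_image(name): name is "scene" or "side" or "wrist"; returns the picture (480x640x3 uint8, red, green, blue); there is no depth.
- imaging.camera_info(name): a dict with "fx", "fy", "cx", "cy" (pixels), "k1" (the pictures are not rectified: a ray, as slopes to the right and down, at radius r is drawn at 1 + k1 r^2 times it, then the intrinsics apply), "rvec" (rotation vector, rad) and "tvec" (3), from world to camera coordinates, as OpenCV has them. Camera axes: x right, y down, z forward; pixel columns grow to the right and rows downward; lengths in m; the calibration is good to about 2 mm. A picture is of the moment at which its call begins: read the wrist's pose just before it. camera_info takes no time and is no camera call; for the wrist camera it gives the pose at the moment of the call.
- bot.close_job(): hands the job in; it is judged then, once.
Trained networks look in the newest picture that a camera, given by its name, has taken for a name from the list of things; names that differ only in an ending like _2 or _b are one class to them, and where a whole thing is asked for, a point or a joint stands for the part that bears it (a point fixed in the world has none). Each returns a list of dicts, best first, with "score" (0 to 1); they miss things now and then, are a little off and sometimes report something else, mostly with a low value. They report only what shows in the picture. A call takes as long as a camera call. They do not tell look-alikes from the thing itself.
- imaging.spot_in(camera, thing): "at" ([x, y, z] in m, in the coordinates of the camera as it stood for that picture, good to about 4 mm: the middle of the surface that is visible of it).
The state is a dict: "clock": time; "qpos": joint angles; "joint_vel": joint speeds; "joint_efforts": joint torques, N m; "position": TCP position; "tool_rot": TCP orientation; "ft_force": force on the tool from outside, world axes, zero at the start; "wrist_torque": the same for the moment, N m; "width": finger opening in m; "gripper_force": force on a finger pad.
Only numpy, scipy, OpenCV 4.12 (cv2) and the standard library are available. Lean on these libraries where they do the work, as an engineer would, in place of code of your own. Each camera call takes 0.05 s, during which the arm holds its last target. There are 200 camera calls.

TASK

The battery hatch on the back of the speaker has been left popped up and unlocked. Press its white cover down until it is fully home, then take the orange coin key from its wooden stand, put its blade in the slot of the blue lock and turn the lock a quarter turn clockwise as far as it goes. Put the key back upright in its stand, blade in the pocket and fully down, let go, and leave the other things on the console where they are.

Things in the scene. Friction and masses are not known exactly. Their poses are not given: they have to be found in the camera images.
- cover (a joint): slide of the white battery cover (68 x 128 mm plate) in the top of the speaker, in m: 0 = popped up, its top 8 mm above the grey frame round it; 0.008 = fully home, flush with the frame. It starts near 0. Its clips hold it by friction of about 6 N wherever it is left; press it straight down anywhere on it (about 8 to 15 N).
- cover_press (a point): centre of the free half of the cover's top face, marked by a grey disc 24 mm across, 64 mm from the lock's axis; it moves with the cover. z is up, x and y as the speaker's (y along the cover's long side, towards the lock).
- lock (a joint): turn of the blue lock on the cover, in rad: 0 = unlocked (slot along the cover's long side, red pointer to the red dot), 1.571 = locked, its stop (slot across, pointer to the green dot), growing clockwise seen from above. It starts between 0 and 0.3 and stays where it is left (friction about 0.05 N m).
- slot (a point): middle of the floor of the slot in the lock, on the lock's axis; it moves with the cover and turns with the lock. y runs along the slot, z up. The lock is a round boss 36 mm across that stands 9 mm over the cover; the slot is straight, 33 mm long, 6 mm wide, 7 mm deep, its upper 3 mm flared to 11 mm wide.
- speaker: black and grey wireless speaker lying on its grille with its back panel up, 150 (x) x 200 (y) x 70 mm tall, fixed to the console; origin at the centre of its underside. The grey frame round the cover rises to 73 mm. It may be on either side.
- key: coin key, 63 mm tall, about 50 g, standing blade down in the stand. Origin at the middle of the blade's lower edge, z up. Steel blade 3 mm thick (x), 20 mm wide (y), 14 mm long; above it an orange flange 22 (x) x 36 (y) mm from 14 to 18 mm; above that the orange handle, 14 mm thick (x), 30 mm wide (y), from 18 to 63 mm. Grip the handle across its thickness (x), fingertips above the flange. It is the same when turned half round.
- stand: dark wooden key stand, 70 (x) x 100 (y) x 22 mm tall, fixed; origin at the centre of its underside. It may be on either side.
- stand_hole0 (a point): centre of the mouth of the stand's pocket, at its top face; the pocket is 12 (x) x 29 (y) mm and 18 mm deep. With the key home its flange rests on the stand's top and its origin is 14 mm below this point.
- remote: black TV remote lying flat, 170 (x) x 46 (y) x 16 mm, loose; origin at the centre of its underside. Leave it alone.
- vase: white ceramic bud vase, 72 mm across, 125 mm tall, loose; origin at the centre of its underside. Leave it alone.
- coaster: grey aluminium coaster, 94 mm across, 6 mm thick, loose; origin at the centre of its underside. Leave it alone.
- tealight: amber glass tealight holder, 68 mm across, 55 mm tall, loose; origin at the centre of its underside. Leave it alone.
- tin: small green tin, 64 mm across, 30 mm tall, loose; origin at the centre of its underside. Leave it alone.
Mind the look-alikes: they are no part of the job. Leave any pink, purple or turquoise look-alike of the speaker alone.

How it is judged:
On the way, in this order (a step that is already met when the one before it is completed fails the run):
1. the cover is pressed fully home (within about 1 mm) with the lock not yet turned (value of joint cover above 0.0068 m and value of joint lock below 0.5 rad), for 0.1 s.
2. the lock is turned to its stop (at least 1.4 rad) with the key's blade at least 3 mm deep in the slot and the cover home (value of joint lock above 1.4 rad and value of joint cover above 0.0068 m and z of key in the frame of slot below 0.004 m and horizontal distance between key and slot below 0.01 m), for 0.1 s.
At the end, for the whole second after the job is handed in: The cover is home (within about 1 mm of flush), the lock is turned to its stop (at least 1.4 rad), and the released key stands at rest and upright (within 0.1 rad) in the stand's pocket, blade at least 11 mm down in it (value of joint cover above 0.0068 m and value of joint lock above 1.4 rad and horizontal distance between key and stand_hole0 below 0.01 m and z of key in the frame of stand_hole0 below -0.011 m and angle between key's own z axis and vertical below 0.1 rad and linear speed of key below 0.02 m/s and contact force between the fingers and key below 0.05 N); the robot touches nothing.
It fails at once if the lock is turned (over 0.6 rad) while the cover is still up by more than 2 mm (value of joint lock above 0.6 rad and value of joint cover below 0.006 m).
It fails at once if a bystander (remote, vase, coaster, tealight holder, tin) is shifted by more than 20 mm or the vase is tipped (distance of any of remote, vase, coaster, tealight, tin from where it was at the start of the episode above 0.02 m or angle between vase's own z axis and vertical above 0.3 rad).
It also fails if it takes over 72 s, if anything falls off the work surface, if the arm or the gripper's body presses on something with over 40 N, if the wrist force passes 120 N, or if a joint passes its speed limit or range.

## Working session

There is one attempt and no reset: what is moved stays moved. The work goes in short steps, Python scripts to look and compute and a tool call to move; the robot and the scene stay as the last step left them, time stands still between calls to the robot, and variables do not carry over. Pictures are saved under pics/ and viewed, at most 13 in all, crops included, and the job is handed in when it is done.

Besides the shell and the picture viewer there is one more tool, called after "Emit:" as name([rows], argument=value, ...), one row to a line, values as JSON. send_rows: Moves the arm, as the interface text tells. Shifts and turns lie within -1 to 1; 1 stands for 0.5 m of shift or pi rad of turn. Its arguments: {"type":"object","properties":{"commands":{"type":"array"}},"required":["commands"]}

```bash
mkdir -p pics; ls; python3 - <<'E'
from rig import bot, imaging
import cv2, numpy as np
s=bot.read_state(); print({k:np.round(v,3).tolist() for k,v in s.items()})
for n in ["scene","side"]:
    im=imaging.get_image(n); cv2.imwrite(f"pics/{n}0.png",im[:,:,::-1])
    ci=imaging.camera_info(n); R=cv2.Rodrigues(np.array(ci["rvec"],float))[0]; t=np.array(ci["tvec"]).ravel()
    print(n, ci)
    for th in ["speaker","slot","cover_press","key","stand","remote","vase","coaster","tealight","tin"]:
        for r in imaging.spot_in(n,th)[:3]:
            print(th, round(r["score"],2), np.round(R.T@(np.array(r["at"])-t),3))
E
```

```text
pics
{'clock': 0.0, 'qpos': [-1.469, 0.427, 0.074, 1.607, -0.034, 1.111, -0.067], 'joint_vel': [0.001, 0.001, 0.001, -0.0, 0.0, -0.0, 0.002], 'joint_efforts': [0.0, -94.983, 3.761, -46.35, 0.019, 0.01, 0.0], 'position': [0.167, 0.654, 0.245], 'tool_rot': [-3.14, 0.0, 2.891], 'ft_force': [0.41, 0.108, -0.775], 'wrist_torque': [-0.035, -0.014, 0.004], 'gripper_force': 0.0, 'width': 0.086}
scene {'fx': 573.3891402435999, 'fy': 573.3891402435999, 'cx': 322.7734315833552, 'cy': 243.34085262621315, 'k1': -0.0832977195618451, 'rvec': array([ 1.29577996,  2.01489818, -1.08315289]), 'tvec': array([ 0.04453755, -0.20805214,  2.09143249])}
speaker 0.89 [0.558 0.227 0.069]
speaker 0.76 [ 0.349 -0.175  0.068]
speaker 0.7 [0.294 0.294 0.074]
slot 0.61 [0.345 0.64  0.089]
slot 0.53 [0.513 0.24  0.087]
slot 0.46 [ 0.301 -0.164  0.091]
cover_press 0.91 [0.345 0.61  0.079]
cover_press 0.89 [0.521 0.213 0.079]
cover_press 0.85 [0.248 0.291 0.086]
key 0.69 [ 0.508 -0.197  0.05 ]
key 0.64 [0.456 0.009 0.016]
key 0.32 [0.776 0.209 0.03 ]
stand 0.86 [ 0.525 -0.189  0.019]
remote 0.76 [0.458 0.012 0.019]
re
[... 350 characters left out ...]
27534319738, 'rvec': array([ 2.24233425, -0.80099076,  0.34223416]), 'tvec': array([-0.29194054,  0.37631132,  1.15448836])}
speaker 0.95 [ 0.281 -0.215  0.07 ]
speaker 0.9 [0.487 0.179 0.07 ]
speaker 0.77 [0.233 0.238 0.069]
slot 0.68 [ 0.294 -0.168  0.089]
slot 0.53 [0.502 0.234 0.087]
slot 0.51 [0.234 0.31  0.086]
cover_press 0.96 [0.332 0.598 0.082]
cover_press 0.88 [0.238 0.275 0.081]
cover_press 0.85 [ 0.297 -0.203  0.081]
key 0.72 [ 0.496 -0.208  0.048]
stand 0.67 [ 0.494 -0.216  0.023]
remote 0.95 [ 0.435 -0.002  0.017]
remote 0.62 [ 0.491 -0.217  0.021]
vase 0.98 [ 0.743 -0.058  0.063]
coaster 0.62 [ 0.765 -0.251 -0.001]
tealight 0.59 [0.751 0.069 0.032]
tin 0.65 [0.754 0.199 0.031]
```

View pics/scene0.png

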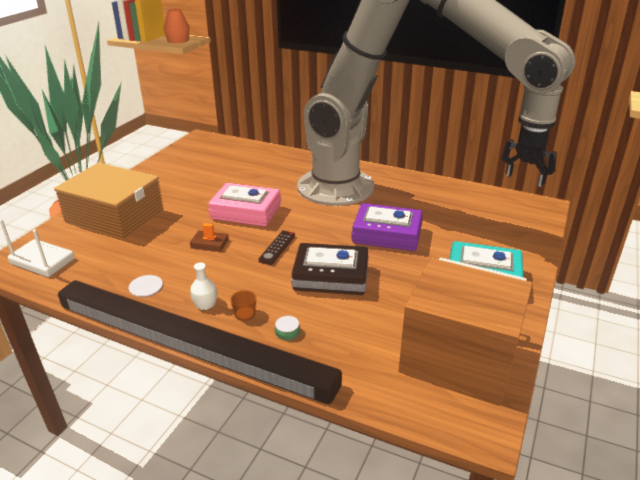

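View pics/side0.png

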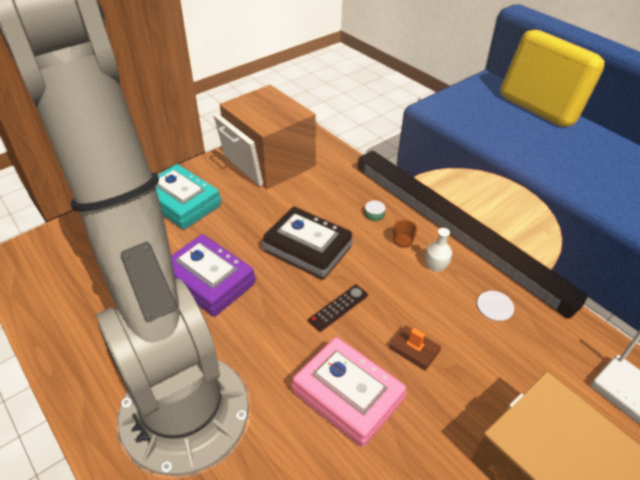

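Candidates for the speaker in the scene image are pink (245,203), purple (388,225), turquoise (487,262) and black/grey (331,268). The task's black/grey one is at (331,268). The orange key in the dark stand is at (208,235). I'll write helpers and work out the first move, checking the cabinet at (465,320).

```bash
cat > h.py <<'E'
from rig import bot, imaging
import cv2, numpy as np
from scipy.spatial.transform import Rotation as Ro
np.set_printoptions(suppress=True, precision=4)
def cam(n):
    ci=imaging.camera_info(n); K=np.array([[ci["fx"],0,ci["cx"]],[0,ci["fy"],ci["cy"]],[0,0,1]])
    return K,np.array([ci["k1"],0,0,0,0]),cv2.Rodrigues(np.array(ci["rvec"],float))[0],np.array(ci["tvec"],float).ravel()
def w(c,px,z):
    K,d,R,t=c; p=cv2.undistortPoints(np.array(px,float).reshape(-1,1,2),K,d).reshape(-1,2)
    rays=np.c_[p,np.ones(len(p))]@R; o=-R.T@t
    return o+rays*((z-o[2])/rays[:,2])[:,None]
def px(c,P):
    K,d,R,t=c; return cv2.projectPoints(np.array(P,float).reshape(-1,3),cv2.Rodrigues(R)[0],t,K,d)[0].reshape(-1,2)
def go(pos,yaw,s=None):
    s=s or bot.read_state(); R0=Ro.from_euler("xyz",s["tool_rot"]); 
    R1=Ro.from_euler("xyz",[np.pi,0,yaw])
    print("at",np.round(s["position"],4),np.round(s["tool_rot"],4),"clock",s["clock"])
    print("xyz",R0.inv().apply(np.array(pos)-s["position"])/.5,"rot",(R0.inv()*R1).as_rotvec()/np.pi)
def spots(n,things,k=2):
    K,d,R,t=cam(n)
    for th in things:
        for r in imaging.spot_in(n,th)[:k]: print(th,round(r["score"],2),R.T@(np.array(r["at"])-t))
E
python3 - <<'E'
from h import *
c=cam("side"); print(w(c,[[262,185],[222,150],[215,118]],0))
print(w(c,[[262,185]],0),"cabinet top corners if z=.15",w(c,[[222,98],[268,130],[315,112]],.15))
# wrist camera relative to TCP
K,d,R,t=cam("wrist"); s=bot.read_state(); T=Ro.from_euler("xyz",s["tool_rot"])
print("cam in tool",T.inv().apply(-R.T@t-s["position"]), "axis",T.inv().apply(R[2]), "camx",T.inv().apply(R[0]),K[0,0])
print("tool x",T.apply([1,0,0]))
for y in (0.,1.57,-1.57,3.0): go([.50,.20,.33],y)
E
```

```text
[[0.583  0.5285 0.    ]
 [0.586  0.7718 0.    ]
 [0.6748 0.9625 0.    ]]
[[0.583  0.5285 0.    ]] cabinet top corners if z=.15 [[0.6474 0.8378 0.15  ]
 [0.6546 0.5811 0.15  ]
 [0.8347 0.5704 0.15  ]]
cam in tool [ 0.0824 -0.0003 -0.1277] axis [-0.316   0.0008  0.9488] camx [ 0.0016  1.     -0.0003] 347.53858245769277
tool x [-0.9687  0.2482  0.    ]
at [0.1675 0.6538 0.2453] [-3.1415 -0.      2.8907] clock 1.1
xyz [-0.8694 -0.7142 -0.1693] rot [-0.      0.      0.9201]
at [0.1675 0.6538 0.2453] [-3.1415 -0.      2.8907] clock 1.1
xyz [-0.8694 -0.7142 -0.1693] rot [-0.      0.      0.4204]
at [0.1675 0.6538 0.2453] [-3.1415 -0.      2.8907] clock 1.1
xyz [-0.8694 -0.7142 -0.1693] rot [-0.     -0.     -0.5801]
at [0.1675 0.6538 0.2453] [-3.1415 -0.      2.8907] clock 1.1
xyz [-0.8694 -0.7142 -0.1693] rot [-0.     -0.     -0.0348]
```

Emit:
send_rows([
  {"claw": 1, "xyz": [-0.2, -0.16, -0.16], "rot": [0, 0, 0]},
  {"claw": 1, "xyz": [-0.87, -0.71, -0.17], "rot": [0, 0, 0]},
  {"claw": 1, "xyz": [-0.87, -0.71, -0.17], "rot": [0, 0, 0]},
  {"claw": 1, "xyz": [-0.87, -0.71, -0.17], "rot": [0, 0, 0]},
  {"claw": 1, "xyz": [-0.87, -0.71, -0.17], "rot": [0, 0, 0]},
  {"claw": 1, "xyz": [-0.87, -0.71, -0.17], "rot": [0, 0, 0]},
  {"claw": 1, "xyz": [-0.87, -0.71, -0.17], "rot": [0, 0, 0]},
  {"claw": 1, "xyz": [-0.87, -0.71, -0.17], "rot": [0, 0, 0]},
  {"claw": 1, "xyz": [-0.87, -0.71, -0.17], "rot": [0, 0, 0]},
  {"claw": 1, "xyz": [-0.87, -0.71, -0.17], "rot": [0, 0, 0]},
  {"claw": 1, "xyz": [-0.87, -0.71, -0.17], "rot": [0, 0, 0]},
  {"claw": 1, "xyz": [-0.87, -0.71, -0.17], "rot": [0, 0, 0]},
])

```text
clock: 2.1
position: [0.4595, 0.2573, 0.3224]
tool_rot: [3.141, 0.0, 2.891]
ft_force: [1.1, 1.1, -0.5]
width: -0.0001
gripper_force: 0.0
```

Emit:
send_rows([
  {"claw": 1, "xyz": [0, 0, 0], "rot": [0, 0, 0]},
  {"claw": 1, "xyz": [0, 0, 0], "rot": [0, 0, 0]},
  {"claw": 1, "xyz": [0, 0, 0], "rot": [0, 0, 0]},
])

```text
clock: 2.35
position: [0.4585, 0.2594, 0.3218]
tool_rot: [3.141, -0.0, 2.89]
ft_force: [0.4, 0.7, -0.6]
width: -0.0001
gripper_force: 0.0
```

```bash
python3 - <<'E'
from h import *
im=imaging.get_image("wrist"); cv2.imwrite("pics/w1.png",im[:,:,::-1])
c=cam("wrist"); np.savez("w1.npz",K=c[0],d=c[1],R=c[2],t=c[3])
spots("wrist",["slot","cover_press","speaker","lock","cover"])
print(px(c,[[.507,.237,.09],[.515,.20,.08]]))
E
```

```text
slot 0.94 [0.4981 0.2445 0.0884]
cover_press 0.75 [0.2662 0.241  0.0772]
cover_press 0.7 [0.5056 0.2163 0.0805]
speaker 0.92 [0.499  0.2161 0.0678]
speaker 0.92 [0.3702 0.5296 0.0667]
lock 0.74 [0.5049 0.2409 0.0895]
cover 0.95 [0.5101 0.2159 0.0808]
cover 0.82 [0.3557 0.5612 0.0789]
[[308.205  255.8951]
 [278.9726 266.5853]]
```

View pics/w1.png

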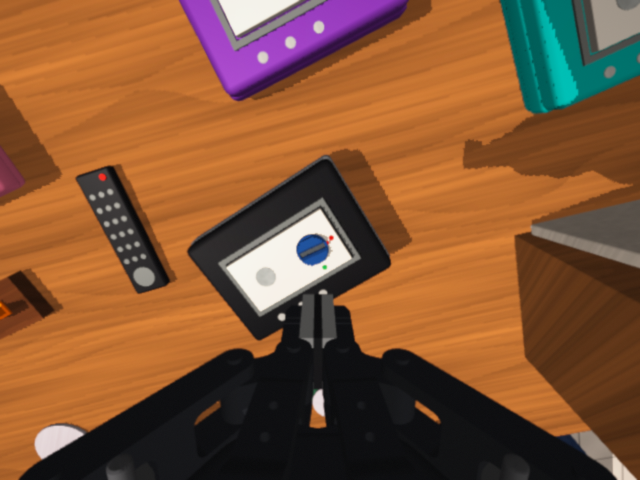

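The wrist view shows the black speaker with its blue lock at (313,250), grey disc at (265,277), red dot at (331,238) and green dot at (324,267). The choice is confirmed, so I'll measure it precisely.

```bash
python3 - <<'E'
from h import *
z=np.load("w1.npz"); c=(z["K"],z["d"],z["R"],z["t"])
im=cv2.imread("pics/w1.png"); hsv=cv2.cvtColor(im,cv2.COLOR_BGR2HSV)
m=cv2.inRange(hsv,(100,120,40),(125,255,255)); m[:, :250]=0; m[:200]=0;m[300:]=0; m[:,380:]=0
m=cv2.morphologyEx(m,cv2.MORPH_CLOSE,np.ones((9,9)))
n,l,st,ce=cv2.connectedComponentsWithStats(m); i=1+np.argmax(st[1:,4]); e=ce[i]; print("blue",e,st[i])
g=cv2.inRange(hsv,(0,0,225),(180,60,255)); wm=np.zeros_like(g); wm[195:325,210:365]=g[195:325,210:365]
n,l,st,ce2=cv2.connectedComponentsWithStats(wm); i=1+np.argmax(st[1:,4]); cs=cv2.findContours((l==i).astype(np.uint8),cv2.RETR_EXTERNAL,cv2.CHAIN_APPROX_NONE)[0]
r=cv2.minAreaRect(np.vstack(cs)); b=cv2.boxPoints(r); W=w(c,b,.081); print("cover corners",W,W.mean(0),[np.linalg.norm(W[k]-W[k-1]) for k in range(4)])
L=w(c,[e],.0895)[0]
D=w(c,[[265,277]],.081)[0]; print("lock",L,"disc",D,np.linalg.norm((L-D)[:2]))
v=L-D; print("speaker yaw", np.arctan2(v[1],v[0])-np.pi/2)
cv2.imwrite("pics/w1c.png",cv2.resize(im[190:330,180:400],None,fx=3.6,fy=3.6,interpolation=cv2.INTER_CUBIC))
go([D[0],D[1],.115],2.89)
E
```

```text
blue [311.9523 249.2567] [297 235  31  30 713]
cover corners [[0.5005 0.1419 0.081 ]
 [0.4609 0.2625 0.081 ]
 [0.5244 0.2821 0.081 ]
 [0.5698 0.1567 0.081 ]] [0.5139 0.2108 0.081 ] [np.float64(0.07081588287954343), np.float64(0.12688212704866067), np.float64(0.06653429069868305), np.float64(0.13340286012071315)]
lock [0.5007 0.2429 0.0895] disc [0.5231 0.181  0.081 ] 0.06588763874788783
speaker yaw 0.3479670451414705
at [0.4582 0.2599 0.3217] [-3.1414 -0.0002  2.8922] clock 2.65
xyz [-0.1649 -0.1208  0.4134] rot [-0.0001 -0.0001  0.0007]
```

View pics/w1c.png

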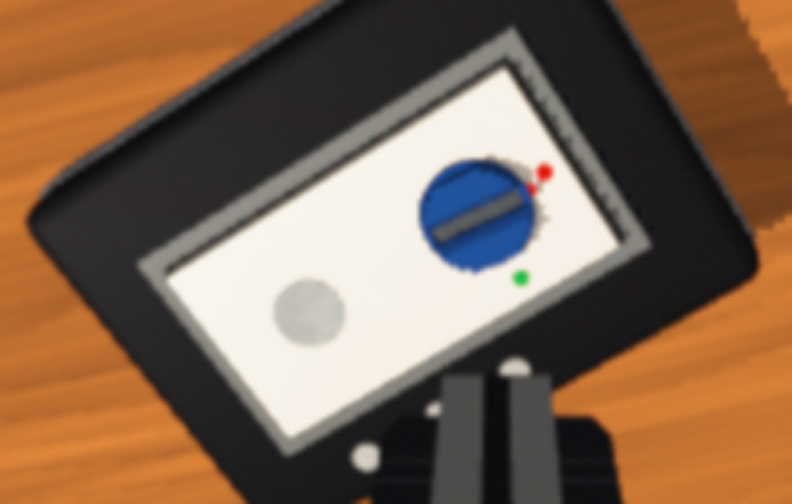

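Emit:
send_rows([
  {"claw": 1, "xyz": [-0.08, -0.06, 0.0], "rot": [0, 0, 0]},
  {"claw": 1, "xyz": [-0.165, -0.12, 0.05], "rot": [0, 0, 0]},
  {"claw": 1, "xyz": [-0.165, -0.12, 0.41], "rot": [0, 0, 0]},
  {"claw": 1, "xyz": [-0.165, -0.12, 0.41], "rot": [0, 0, 0]},
  {"claw": 1, "xyz": [-0.165, -0.12, 0.41], "rot": [0, 0, 0]},
  {"claw": 1, "xyz": [-0.165, -0.12, 0.41], "rot": [0, 0, 0]},
  {"claw": 1, "xyz": [-0.165, -0.12, 0.41], "rot": [0, 0, 0]},
  {"claw": 1, "xyz": [-0.165, -0.12, 0.41], "rot": [0, 0, 0]},
  {"claw": 1, "xyz": [-0.165, -0.12, 0.41], "rot": [0, 0, 0]},
  {"claw": 1, "xyz": [-0.165, -0.12, 0.41], "rot": [0, 0, 0]},
  {"claw": 1, "xyz": [-0.165, -0.12, 0.41], "rot": [0, 0, 0]},
])

```text
clock: 3.57
position: [0.5246, 0.1814, 0.1189]
tool_rot: [3.139, 0.002, 2.891]
ft_force: [-0.4, 0.1, -0.4]
width: 0.0003
gripper_force: 0.0
```

Emit:
send_rows([
  {"claw": 1, "xyz": [0, 0, 0.01], "rot": [0, 0, 0]},
  {"claw": 1, "xyz": [0, 0, 0.02], "rot": [0, 0, 0]},
  {"claw": 1, "xyz": [0, 0, 0.028], "rot": [0, 0, 0]},
  {"claw": 1, "xyz": [0, 0, 0.034], "rot": [0, 0, 0]},
  {"claw": 1, "xyz": [0, 0, 0.04], "rot": [0, 0, 0]},
  {"claw": 1, "xyz": [0, 0, 0.04], "rot": [0, 0, 0]},
])

```text
clock: 4.07
position: [0.5233, 0.1804, 0.0961]
tool_rot: [-3.141, -0.001, 2.891]
ft_force: [0.8, 0.6, -0.8]
width: -0.0003
gripper_force: 0.0
```

Emit:
send_rows([
  {"claw": 1, "xyz": [0, 0, 0.004], "rot": [0, 0, 0]},
  {"claw": 1, "xyz": [0, 0, 0.008], "rot": [0, 0, 0]},
  {"claw": 1, "xyz": [0, 0, 0.01], "rot": [0, 0, 0]},
  {"claw": 1, "xyz": [0, 0, 0.012], "rot": [0, 0, 0]},
  {"claw": 1, "xyz": [0, 0, 0.012], "rot": [0, 0, 0]},
])

```text
clock: 4.48
position: [0.5238, 0.1805, 0.0908]
tool_rot: [3.142, 0.0, 2.891]
ft_force: [-0.4, -0.9, 1.3]
width: -0.0002
gripper_force: 0.4
```

Emit:
send_rows([
  {"claw": 1, "xyz": [0, 0, 0.003], "rot": [0, 0, 0]},
  {"claw": 1, "xyz": [0, 0, 0.006], "rot": [0, 0, 0]},
  {"claw": 1, "xyz": [0, 0, 0.006], "rot": [0, 0, 0]},
])

```text
clock: 4.73
position: [0.5238, 0.1805, 0.0877]
tool_rot: [3.142, 0.0, 2.891]
ft_force: [0.4, -0.8, -0.7]
width: -0.0004
gripper_force: 0.2
```

Emit:
send_rows([
  {"claw": 1, "xyz": [0, 0, 0.003], "rot": [0, 0, 0]},
  {"claw": 1, "xyz": [0, 0, 0.006], "rot": [0, 0, 0]},
  {"claw": 1, "xyz": [0, 0, 0.006], "rot": [0, 0, 0]},
])

```text
clock: 4.98
position: [0.524, 0.1806, 0.0865]
tool_rot: [3.141, -0.0, 2.89]
ft_force: [-11.8, -4.3, 40.3]
width: -0.0002
gripper_force: 19.9
```

Emit:
send_rows([
  {"claw": 1, "xyz": [0, 0, 0.003], "rot": [0, 0, 0]},
  {"claw": 1, "xyz": [0, 0, 0.006], "rot": [0, 0, 0]},
  {"claw": 1, "xyz": [0, 0, 0.006], "rot": [0, 0, 0]},
])

```text
clock: 5.23
position: [0.5243, 0.1806, 0.0857]
tool_rot: [3.139, -0.0, 2.89]
ft_force: [-27.6, -10.4, 89.2]
width: -0.0003
gripper_force: 44.3
```

Emit:
send_rows([
  {"claw": 1, "xyz": [0, 0, -0.08], "rot": [0, 0, 0]},
  {"claw": 1, "xyz": [0, 0, -0.16], "rot": [0, 0, 0]},
  {"claw": 1, "xyz": [0, 0, -0.24], "rot": [0, 0, 0]},
  {"claw": -1, "xyz": [-0.05, -0.71, -0.43], "rot": [0, 0, 0]},
  {"claw": -1, "xyz": [-0.05, -0.71, -0.43], "rot": [0, 0, 0]},
  {"claw": -1, "xyz": [-0.05, -0.71, -0.43], "rot": [0, 0, 0]},
  {"claw": -1, "xyz": [-0.05, -0.71, -0.43], "rot": [0, 0, 0]},
  {"claw": -1, "xyz": [-0.05, -0.71, -0.43], "rot": [0, 0, 0]},
  {"claw": -1, "xyz": [-0.05, -0.71, -0.43], "rot": [0, 0, 0]},
  {"claw": -1, "xyz": [-0.05, -0.71, -0.43], "rot": [0, 0, 0]},
  {"claw": -1, "xyz": [-0.05, -0.71, -0.43], "rot": [0, 0, 0]},
  {"claw": -1, "xyz": [-0.05, -0.71, -0.43], "rot": [0, 0, 0]},
])

```text
clock: 6.23
position: [0.4588, -0.1722, 0.2977]
tool_rot: [3.141, 0.001, 2.89]
ft_force: [1.1, 0.7, 0.2]
width: 0.0855
gripper_force: 0.0
```

Emit:
send_rows([
  {"claw": -1, "xyz": [0, -0.12, 0], "rot": [0, 0, 0]},
  {"claw": -1, "xyz": [0, -0.12, 0], "rot": [0, 0, 0]},
  {"claw": -1, "xyz": [0, -0.12, 0], "rot": [0, 0, 0]},
  {"claw": -1, "xyz": [0, -0.12, 0], "rot": [0, 0, 0]},
])

```text
clock: 6.57
position: [0.4444, -0.2285, 0.2967]
tool_rot: [-3.142, -0.0, 2.888]
ft_force: [0.4, -0.0, 0.6]
width: 0.0855
gripper_force: 0.0
```

```bash
python3 - <<'E'
from h import *
im=imaging.get_image("wrist"); cv2.imwrite("pics/w2.png",im[:,:,::-1])
c=cam("wrist"); np.savez("w2.npz",K=c[0],d=c[1],R=c[2],t=c[3])
print(bot.read_state()["position"])
spots("wrist",["key","stand","slot","cover_press"])
E
```

```text
[ 0.4448 -0.2274  0.2966]
key 0.69 [ 0.5012 -0.2013  0.0531]
stand 0.6 [ 0.5029 -0.2008  0.0222]
slot 0.89 [ 0.2883 -0.1667  0.0909]
slot 0.39 [ 0.725  -0.0366  0.0351]
cover_press 0.61 [ 0.3002 -0.201   0.0772]
cover_press 0.39 [ 0.5003 -0.2055  0.0216]
```

View pics/w2.png

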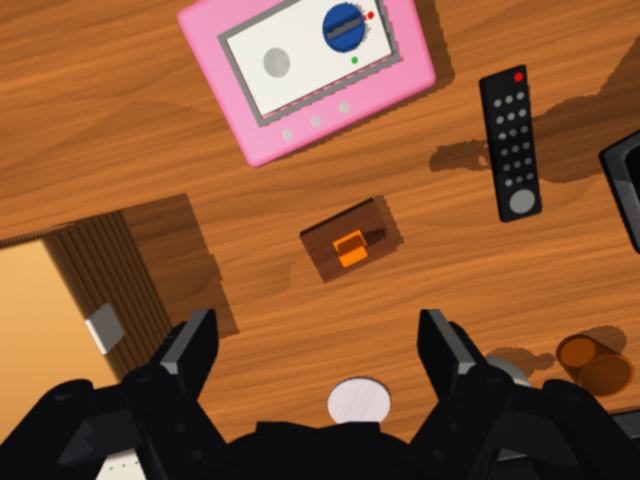

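The key stands in the stand at (350,248). I'll enlarge that area and fit the handle's top face.

```bash
python3 - <<'E'
from h import *
im=cv2.imread("pics/w2.png"); cv2.imwrite("pics/w2c.png",cv2.resize(im[190:290,290:410],None,fx=6,fy=6,interpolation=cv2.INTER_CUBIC))
E
```

```text
(no output)
```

View pics/w2c.png

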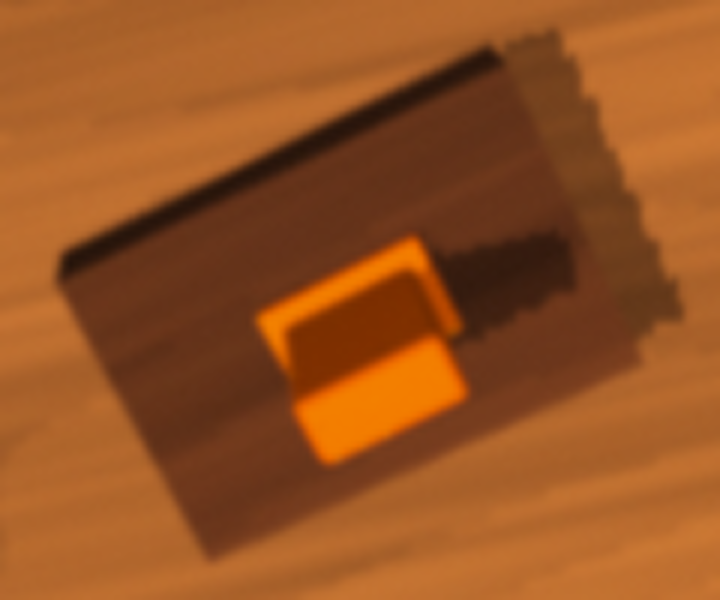

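```bash
python3 - <<'E'
from h import *
z=np.load("w2.npz"); c=(z["K"],z["d"],z["R"],z["t"])
f=lambda p:np.array(p)/6+[290,190]-.4
T=w(c,f([(292,402),(440,334),(468,397),(332,465)]),.071); S=w(c,f([(65,278),(497,65),(640,362),(212,558)]),.022)
for n,P in(("top",T),("stand",S)):
    e=P[1]-P[0]+P[2]-P[3]; print(n,P.mean(0),[np.linalg.norm(P[k]-P[k-1]) for k in range(4)],"long dir angle",np.arctan2(e[1],e[0]))
F=w(c,f([(255,318),(418,235)]),.026); print("flange back edge",F,np.arctan2(*(F[1]-F[0])[[1,0]]),np.linalg.norm(F[1]-F[0]))
E
```

```text
top [ 0.5041 -0.2022  0.071 ] [np.float64(0.014440837759493612), np.float64(0.029296523403836917), np.float64(0.0132630943642819), np.float64(0.02765573933300537)] long dir angle 1.8010102329313447
stand [ 0.505 -0.204  0.022] [np.float64(0.06896355140446178), np.float64(0.09560221208851595), np.float64(0.06957374705801665), np.float64(0.09774696605521546)] long dir angle 1.7911462151276945
flange back edge [[ 0.4982 -0.2227  0.026 ]
 [ 0.4893 -0.1873  0.026 ]] 1.8166947438836445 0.03655230586974686
```

```bash
python3 - <<'E'
from h import *
go([.5043,-.2025,.14],1.796)
E
```

```text
at [ 0.4453 -0.2266  0.2967] [ 3.1415 -0.0002  2.8925] clock 6.8167
xyz [-0.1026  0.0758  0.3134] rot [-0.     -0.0001  0.349 ]
```

Emit:
send_rows([
  {"claw": -1, "xyz": [-0.05, 0.04, 0.08], "rot": [0, 0, 0.349]},
  {"claw": -1, "xyz": [-0.103, 0.076, 0.16], "rot": [0, 0, 0.349]},
  {"claw": -1, "xyz": [-0.103, 0.076, 0.24], "rot": [0, 0, 0.349]},
  {"claw": -1, "xyz": [-0.103, 0.076, 0.313], "rot": [0, 0, 0.349]},
  {"claw": -1, "xyz": [-0.103, 0.076, 0.313], "rot": [0, 0, 0.349]},
  {"claw": -1, "xyz": [-0.103, 0.076, 0.313], "rot": [0, 0, 0.349]},
  {"claw": -1, "xyz": [-0.103, 0.076, 0.313], "rot": [0, 0, 0.349]},
  {"claw": -1, "xyz": [-0.103, 0.076, 0.313], "rot": [0, 0, 0.349]},
  {"claw": -1, "xyz": [-0.103, 0.076, 0.313], "rot": [0, 0, 0.349]},
  {"claw": -1, "xyz": [-0.103, 0.076, 0.313], "rot": [0, 0, 0.349]},
  {"claw": -1, "xyz": [-0.103, 0.076, 0.313], "rot": [0, 0, 0.349]},
  {"claw": -1, "xyz": [-0.103, 0.076, 0.313], "rot": [0, 0, 0.349]},
])

```text
clock: 7.82
position: [0.5044, -0.2031, 0.1403]
tool_rot: [-3.141, -0.0, 1.799]
ft_force: [0.2, -0.8, 0.3]
width: 0.0856
gripper_force: 0.0
```

```bash
python3 - <<'E'
from h import *
go([.5043,-.2025,.044],1.796)
im=imaging.get_image("wrist"); c=cam("wrist")
hsv=cv2.cvtColor(im,cv2.COLOR_RGB2HSV); m=cv2.inRange(hsv,(8,200,200),(20,255,255))
n,l,st,ce=cv2.connectedComponentsWithStats(m); print(st[1:],ce[1:]); print("pred top",px(c,[.5043,-.2025,.071]))
im=im[:,:,::-1].copy()
for p in px(c,[[.5043+a*.975-b*.223,-.2025+a*.223+b*.975,.071] for a in(-.007,.007) for b in (-.015,.015)]): cv2.circle(im,tuple(np.round(p).astype(int).tolist()),2,(255,0,0),-1)
cv2.imwrite("pics/w3.png",im)
E
```

```text
at [ 0.5044 -0.2031  0.1403] [-3.1414 -0.0001  1.7988] clock 7.8167
xyz [0.0012 0.0002 0.1925] rot [-0.     -0.      0.0009]
[[ 304  222   30   68 1189]] [[317.7065 262.2086]]
pred top [[319.4052 265.8865]]
```

View pics/w3.png

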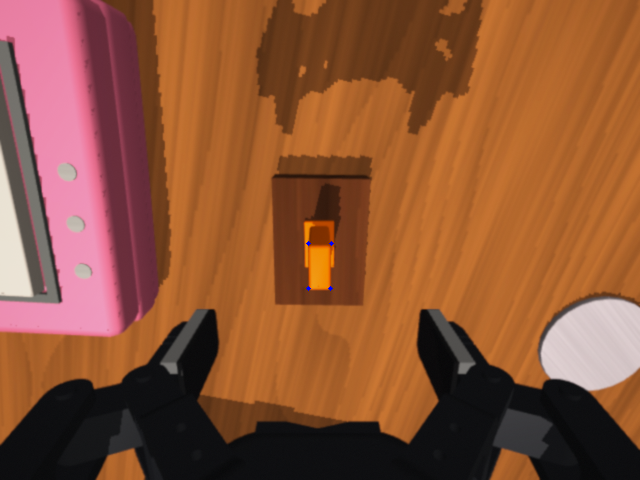

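The predicted corners land on the handle's top at (320,266), so the jaws are centred on the key. I'll descend and grip.

Emit:
send_rows([
  {"claw": -1, "xyz": [0, 0, 0.07], "rot": [0, 0, 0]},
  {"claw": -1, "xyz": [0, 0, 0.13], "rot": [0, 0, 0]},
  {"claw": -1, "xyz": [0, 0, 0.17], "rot": [0, 0, 0]},
  {"claw": -1, "xyz": [0, 0, 0.192], "rot": [0, 0, 0]},
  {"claw": -1, "xyz": [0, 0, 0.192], "rot": [0, 0, 0]},
  {"claw": 1, "xyz": [0, 0, 0.192], "rot": [0, 0, 0]},
  {"claw": 1, "xyz": [0, 0, 0.192], "rot": [0, 0, 0]},
  {"claw": 1, "xyz": [0, 0, 0.192], "rot": [0, 0, 0]},
  {"claw": 1, "xyz": [0, 0, 0.192], "rot": [0, 0, 0]},
  {"claw": 1, "xyz": [0, 0, 0.192], "rot": [0, 0, 0]},
  {"claw": 1, "xyz": [0, 0, 0.192], "rot": [0, 0, 0]},
  {"claw": 1, "xyz": [0, 0, 0.192], "rot": [0, 0, 0]},
])

```text
clock: 8.87
position: [0.5045, -0.2035, 0.0449]
tool_rot: [3.141, -0.0, 1.795]
ft_force: [-2.3, 1.2, 9.1]
width: 0.0133
gripper_force: 58.3
```

Emit:
send_rows([
  {"claw": 1, "xyz": [0, 0, 0], "rot": [0, 0, 0]},
  {"claw": 1, "xyz": [0, 0, 0], "rot": [0, 0, 0]},
])

```text
clock: 9.03
position: [0.5045, -0.2036, 0.0449]
tool_rot: [3.141, -0.0, 1.794]
ft_force: [-2.2, 1.2, 10.1]
width: 0.0133
gripper_force: 58.3
```

Emit:
send_rows([
  {"claw": 1, "xyz": [0, 0, -0.02], "rot": [0, 0, 0]},
  {"claw": 1, "xyz": [0, 0, -0.08], "rot": [0, 0, 0]},
  {"claw": 1, "xyz": [0, 0, -0.16], "rot": [0, 0, 0]},
  {"claw": 1, "xyz": [0, 0, -0.24], "rot": [0, 0, 0]},
  {"claw": 1, "xyz": [0, 0, -0.32], "rot": [0, 0, 0]},
  {"claw": 1, "xyz": [0.08, 0.016, -0.39], "rot": [0, 0, 0]},
  {"claw": 1, "xyz": [0.16, 0.03, -0.39], "rot": [0, 0, 0]},
  {"claw": 1, "xyz": [0.24, 0.046, -0.39], "rot": [0, 0, 0]},
  {"claw": 1, "xyz": [0.32, 0.06, -0.39], "rot": [0, 0, 0]},
  {"claw": 1, "xyz": [0.4, 0.077, -0.39], "rot": [0, 0, 0]},
  {"claw": 1, "xyz": [0.48, 0.092, -0.39], "rot": [0, 0, 0]},
  {"claw": 1, "xyz": [0.54, 0.106, -0.39], "rot": [0, 0, 0]},
])

```text
clock: 10.03
position: [0.4952, 0.0739, 0.24]
tool_rot: [3.141, -0.001, 1.795]
ft_force: [0.9, -0.1, -0.5]
width: 0.0133
gripper_force: 58.5
```

Emit:
send_rows([
  {"claw": 1, "xyz": [0.07, 0.013, 0], "rot": [0, 0, 0]},
  {"claw": 1, "xyz": [0.14, 0.027, 0], "rot": [0, 0, 0]},
  {"claw": 1, "xyz": [0.21, 0.04, 0], "rot": [0, 0, 0]},
  {"claw": 1, "xyz": [0.28, 0.055, 0], "rot": [0, 0, 0]},
  {"claw": 1, "xyz": [0.35, 0.068, 0], "rot": [0, 0, 0]},
  {"claw": 1, "xyz": [0.42, 0.082, 0], "rot": [0, 0, 0]},
  {"claw": 1, "xyz": [0.453, 0.088, 0], "rot": [0, 0, 0]},
  {"claw": 1, "xyz": [0.453, 0.088, 0], "rot": [0, 0, 0]},
  {"claw": 1, "xyz": [0.453, 0.088, 0], "rot": [0, 0, 0]},
])

```text
clock: 10.78
position: [0.4885, 0.3023, 0.2395]
tool_rot: [-3.141, 0.001, 1.796]
ft_force: [-0.3, -1.3, -0.8]
width: 0.0137
gripper_force: 58.5
```

```bash
python3 - <<'E'
from h import *
s=bot.read_state(); im=imaging.get_image("wrist"); cv2.imwrite("pics/w4.png",im[:,:,::-1])
c=cam("wrist"); np.savez("w4.npz",K=c[0],d=c[1],R=c[2],t=c[3])
print(s["position"],s["tool_rot"],s["qpos"],s["width"])
spots("wrist",["slot","key"])
p=px(c,[.5007,.2429,.082])[0]; print(p)
bgr=im[:,:,::-1]; x,y=np.round(p).astype(int); x0,y0=max(x-60,0),max(y-60,0); print(x0,y0)
cv2.imwrite("pics/w4c.png",cv2.resize(bgr[y0:y0+120,x0:x0+130],None,fx=5,fy=5,interpolation=cv2.INTER_CUBIC))
E
```

```text
[0.4885 0.3023 0.2395] [-3.1415  0.0009  1.7955] [-1.3517  0.363   0.8705  1.8777 -0.318   1.0468 -0.1265] 0.013654920079749513
slot 0.75 [0.2459 0.3166 0.0897]
slot 0.74 [ 0.7466 -0.0293  0.011 ]
key 0.67 [0.4865 0.3122 0.2589]
[317.1162 290.3585]
257 230
```

View pics/w4c.png

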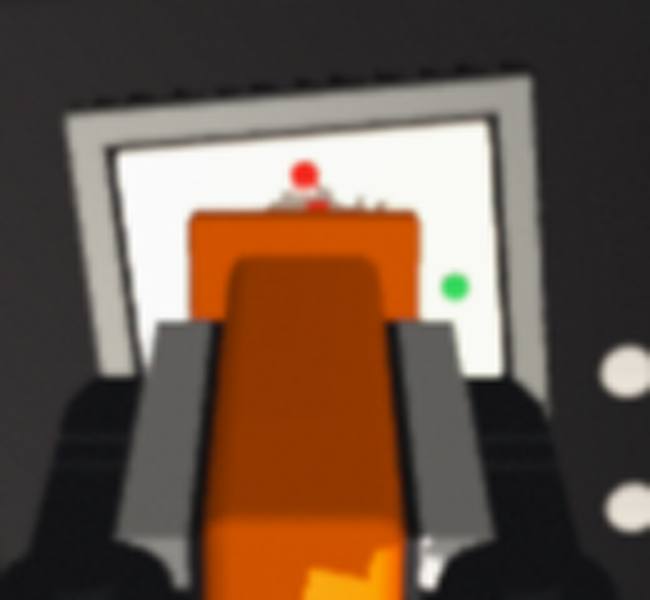

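The held key hides the lock in this view (red dot at crop (305,175), green at (455,287)), and the cover looks flush. I'll move back 90 mm so the lock shows.

Emit:
send_rows([
  {"claw": 1, "xyz": [-0.08, 0, 0], "rot": [0, 0, 0]},
  {"claw": 1, "xyz": [-0.15, 0, 0], "rot": [0, 0, 0]},
  {"claw": 1, "xyz": [-0.18, 0, 0], "rot": [0, 0, 0]},
  {"claw": 1, "xyz": [-0.18, 0, 0], "rot": [0, 0, 0]},
  {"claw": 1, "xyz": [-0.18, 0, 0], "rot": [0, 0, 0]},
])

```text
clock: 11.35
position: [0.509, 0.2125, 0.2397]
tool_rot: [3.141, -0.001, 1.791]
ft_force: [-0.4, 0.3, -0.4]
width: 0.0137
gripper_force: 58.5
```

```bash
python3 - <<'E'
from h import *
s=bot.read_state(); im=imaging.get_image("wrist"); cv2.imwrite("pics/w5.png",im[:,:,::-1])
c=cam("wrist"); np.savez("w5.npz",K=c[0],d=c[1],R=c[2],t=c[3])
print(s["position"],s["tool_rot"])
bgr=im[:,:,::-1]; hsv=cv2.cvtColor(bgr.copy(),cv2.COLOR_BGR2HSV)
def big(lo,hi):
    m=cv2.morphologyEx(cv2.inRange(hsv,lo,hi),cv2.MORPH_CLOSE,np.ones((9,9)))
    n,l,st,ce=cv2.connectedComponentsWithStats(m); i=1+np.argmax(st[1:,4]); return ce[i],st[i]
e,st=big((100,120,40),(125,255,255)); g,sg=big((55,120,120),(75,255,255)); print("blue",e,st,w(c,[e],.0815),"green",g,sg,w(c,[g],.073))
x,y=np.round(px(c,[.5007,.2429,.082])[0]).astype(int); x0,y0=x-60,max(y-60,0); print(x,y,x0,y0)
cv2.imwrite("pics/w5c.png",cv2.resize(bgr[y0:y0+120,x0:x0+130],None,fx=5,fy=5,interpolation=cv2.INTER_CUBIC))
E
```

```text
[0.509  0.2125 0.2397] [ 3.1414 -0.0009  1.7908]
blue [319.9054 191.137 ] [ 300  171   41   41 1343] [[0.5029 0.2442 0.0815]] green [350.0909 188.0909] [348 186   5   5  22] [[0.5276 0.251  0.073 ]]
317 192 257 132
```

View pics/w5c.png

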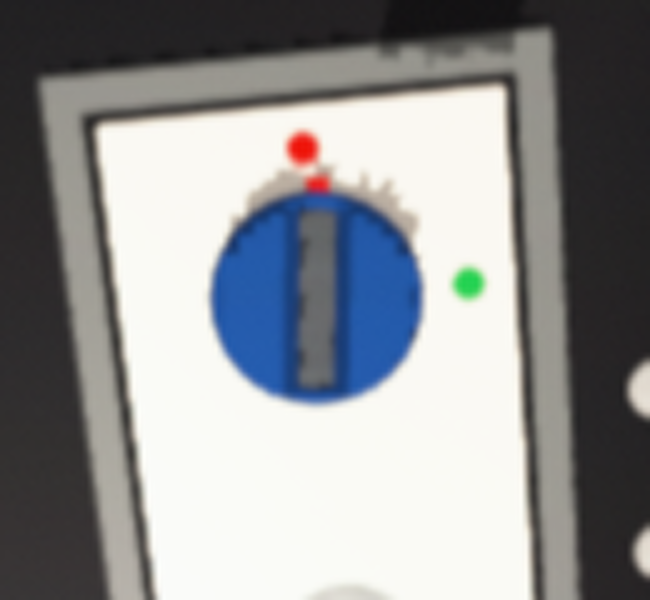

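The crop shows the slot lying along the tool's x axis (ends at crop (318,212) and (316,388)), with the lock centre at image pixel (320,191). That puts the lock about 31.5 mm ahead in tool x and 1.1 mm in tool y.

Emit:
send_rows([
  {"claw": 1, "xyz": [0.063, 0.0022, 0.05], "rot": [0, 0, 0]},
  {"claw": 1, "xyz": [0.063, 0.0022, 0.12], "rot": [0, 0, 0]},
  {"claw": 1, "xyz": [0.063, 0.0022, 0.18], "rot": [0, 0, 0]},
  {"claw": 1, "xyz": [0.063, 0.0022, 0.22], "rot": [0, 0, 0]},
  {"claw": 1, "xyz": [0.063, 0.0022, 0.229], "rot": [0, 0, 0]},
  {"claw": 1, "xyz": [0.063, 0.0022, 0.229], "rot": [0, 0, 0]},
  {"claw": 1, "xyz": [0.063, 0.0022, 0.229], "rot": [0, 0, 0]},
])

```text
clock: 11.98
position: [0.5032, 0.2456, 0.1257]
tool_rot: [3.141, -0.0, 1.794]
ft_force: [0.2, -0.1, -0.3]
width: 0.0136
gripper_force: 58.5
```

Emit:
send_rows([
  {"claw": 1, "xyz": [0, 0, 0.004], "rot": [0, 0, 0]},
  {"claw": 1, "xyz": [0, 0, 0.008], "rot": [0, 0, 0]},
  {"claw": 1, "xyz": [0, 0, 0.012], "rot": [0, 0, 0]},
  {"claw": 1, "xyz": [0, 0, 0.014], "rot": [0, 0, 0]},
  {"claw": 1, "xyz": [0, 0, 0.014], "rot": [0, 0, 0]},
])

```text
clock: 12.4
position: [0.5027, 0.2453, 0.1179]
tool_rot: [3.142, -0.0, 1.794]
ft_force: [-0.3, -0.2, -0.3]
width: 0.0134
gripper_force: 58.5
```

Emit:
send_rows([
  {"claw": 1, "xyz": [0, 0, 0.003], "rot": [0, 0, 0]},
  {"claw": 1, "xyz": [0, 0, 0.006], "rot": [0, 0, 0]},
  {"claw": 1, "xyz": [0, 0, 0.006], "rot": [0, 0, 0]},
])

```text
clock: 12.65
position: [0.5027, 0.2452, 0.1145]
tool_rot: [-3.141, 0.0, 1.794]
ft_force: [-0.2, -0.0, -1.6]
width: 0.0132
gripper_force: 58.5
```

Emit:
send_rows([
  {"claw": 1, "xyz": [0, 0, 0.002], "rot": [0, 0, 0]},
  {"claw": 1, "xyz": [0, 0, 0.004], "rot": [0, 0, 0]},
  {"claw": 1, "xyz": [0, 0, 0.004], "rot": [0, 0, 0]},
])

```text
clock: 12.9
position: [0.5027, 0.2452, 0.1126]
tool_rot: [-3.141, 0.0, 1.794]
ft_force: [0.4, 0.4, -0.3]
width: 0.0132
gripper_force: 58.5
```

Emit:
send_rows([
  {"claw": 1, "xyz": [0, 0, 0], "rot": [0, 0, 0.02]},
  {"claw": 1, "xyz": [0, 0, 0], "rot": [0, 0, 0.04]},
  {"claw": 1, "xyz": [0, 0, 0], "rot": [0, 0, 0.06]},
  {"claw": 1, "xyz": [0, 0, 0], "rot": [0, 0, 0.08]},
  {"claw": 1, "xyz": [0, 0, 0], "rot": [0, 0, 0.1]},
  {"claw": 1, "xyz": [0, 0, 0], "rot": [0, 0, 0.12]},
  {"claw": 1, "xyz": [0, 0, 0], "rot": [0, 0, 0.14]},
  {"claw": 1, "xyz": [0, 0, 0], "rot": [0, 0, 0.16]},
  {"claw": 1, "xyz": [0, 0, 0], "rot": [0, 0, 0.16]},
])

```text
clock: 13.65
position: [0.5044, 0.2451, 0.1131]
tool_rot: [3.138, -0.001, 1.287]
ft_force: [8.4, -0.9, -5.6]
width: 0.0135
gripper_force: 58.7
```

Emit:
send_rows([
  {"claw": 1, "xyz": [0, 0, 0], "rot": [0, 0, 0.02]},
  {"claw": 1, "xyz": [0, 0, 0], "rot": [0, 0, 0.04]},
  {"claw": 1, "xyz": [0, 0, 0], "rot": [0, 0, 0.06]},
  {"claw": 1, "xyz": [0, 0, 0], "rot": [0, 0, 0.08]},
  {"claw": 1, "xyz": [0, 0, 0], "rot": [0, 0, 0.1]},
  {"claw": 1, "xyz": [0, 0, 0], "rot": [0, 0, 0.12]},
  {"claw": 1, "xyz": [0, 0, 0], "rot": [0, 0, 0.14]},
  {"claw": 1, "xyz": [0, 0, 0], "rot": [0, 0, 0.16]},
  {"claw": 1, "xyz": [0, 0, 0], "rot": [0, 0, 0.16]},
])

```text
clock: 14.4
position: [0.5056, 0.2448, 0.1135]
tool_rot: [3.137, -0.004, 0.784]
ft_force: [14.9, -1.7, -5.3]
width: 0.0132
gripper_force: 58.9
```

Emit:
send_rows([
  {"claw": 1, "xyz": [0.004, 0.004, 0], "rot": [0, 0, 0]},
  {"claw": 1, "xyz": [0.004, 0.004, 0.001], "rot": [0, 0, 0.02]},
  {"claw": 1, "xyz": [0.004, 0.004, 0.001], "rot": [0, 0, 0.04]},
  {"claw": 1, "xyz": [0.004, 0.004, 0.001], "rot": [0, 0, 0.06]},
  {"claw": 1, "xyz": [0.004, 0.004, 0.001], "rot": [0, 0, 0.08]},
  {"claw": 1, "xyz": [0.004, 0.004, 0.001], "rot": [0, 0, 0.08]},
])

```text
clock: 14.9
position: [0.5074, 0.2443, 0.1129]
tool_rot: [3.139, -0.002, 0.533]
ft_force: [7.3, -4.4, 2.8]
width: 0.0133
gripper_force: 60.5
```

Emit:
send_rows([
  {"claw": 1, "xyz": [0, 0, 0], "rot": [0, 0, 0.02]},
  {"claw": 1, "xyz": [0, 0, 0], "rot": [0, 0, 0.04]},
  {"claw": 1, "xyz": [0, 0, 0], "rot": [0, 0, 0.06]},
  {"claw": 1, "xyz": [0, 0, 0], "rot": [0, 0, 0.06]},
])

```text
clock: 15.23
position: [0.5077, 0.2438, 0.113]
tool_rot: [3.138, -0.003, 0.344]
ft_force: [9.2, -6.8, 3.3]
width: 0.0129
gripper_force: 60.3
```

```bash
python3 - <<'E'
from h import *
s=bot.read_state(); print(s["ft_force"],s["wrist_torque"],s["position"],s["tool_rot"])
E
```

```text
[ 9.1558 -6.8245  3.3117] [-1.7373 -2.1657  0.099 ] [0.5077 0.2438 0.113 ] [ 3.1383 -0.0034  0.3436]
```

Emit:
send_rows([
  {"claw": 1, "xyz": [0.002, 0, 0], "rot": [0, 0, 0.02]},
  {"claw": 1, "xyz": [0.002, 0, 0], "rot": [0, 0, 0.04]},
  {"claw": 1, "xyz": [0.002, 0, 0], "rot": [0, 0, 0.04]},
])

```text
clock: 15.48
position: [0.5082, 0.2437, 0.1129]
tool_rot: [3.138, -0.003, 0.218]
ft_force: [5.7, -8.7, 4.0]
width: 0.0129
gripper_force: 60.6
```

```bash
python3 - <<'E'
from h import *
s=bot.read_state(); print(s["ft_force"],s["wrist_torque"],s["position"],s["tool_rot"])
E
```

```text
[ 5.7161 -8.6661  3.9894] [-2.2879 -1.5821  0.104 ] [0.5082 0.2437 0.1129] [ 3.1384 -0.0027  0.2178]
```

Emit:
send_rows([
  {"claw": 1, "xyz": [0, 0, 0], "rot": [0, 0, 0.02]},
  {"claw": 1, "xyz": [0, 0, 0], "rot": [0, 0, 0.03]},
  {"claw": 1, "xyz": [0, 0, 0], "rot": [0, 0, 0.03]},
])

```text
clock: 15.73
position: [0.5082, 0.2433, 0.1129]
tool_rot: [3.138, -0.003, 0.125]
ft_force: [6.7, -11.3, 4.4]
width: 0.0138
gripper_force: 60.4
```

```bash
python3 - <<'E'
from h import *
s=bot.read_state(); print(s["ft_force"],s["wrist_torque"],s["position"],s["tool_rot"])
E
```

```text
[  6.6814 -11.3496   4.4435] [-2.8186 -1.7981  0.1555] [0.5082 0.2433 0.1129] [ 3.1382 -0.0031  0.1252]
```

Emit:
send_rows([
  {"claw": 1, "xyz": [0.002, 0.004, 0], "rot": [0, 0, 0.015]},
  {"claw": 1, "xyz": [0.002, 0.004, 0], "rot": [0, 0, 0.03]},
  {"claw": 1, "xyz": [0.002, 0.004, 0], "rot": [0, 0, 0.03]},
])

```text
clock: 15.98
position: [0.5087, 0.2425, 0.1127]
tool_rot: [3.14, -0.002, 0.031]
ft_force: [2.1, -5.8, 6.1]
width: 0.0129
gripper_force: 60.9
```

```bash
python3 - <<'E'
from h import *
s=bot.read_state(); print(s["ft_force"],s["wrist_torque"],s["position"],s["tool_rot"])
E
```

```text
[ 2.0873 -5.7966  6.0899] [-1.5044 -0.4546  0.2316] [0.5087 0.2425 0.1127] [ 3.14   -0.0017  0.0312]
```

Emit:
send_rows([
  {"claw": 1, "xyz": [0, 0, 0], "rot": [0, 0, 0.02]},
  {"claw": 1, "xyz": [0, 0, 0], "rot": [0, 0, 0.03]},
  {"claw": 1, "xyz": [0, 0, 0], "rot": [0, 0, 0.03]},
])

```text
clock: 16.23
position: [0.5088, 0.2425, 0.1128]
tool_rot: [3.14, -0.002, -0.062]
ft_force: [2.9, -7.6, 6.2]
width: 0.0132
gripper_force: 61.1
```

```bash
python3 - <<'E'
from h import *
s=bot.read_state(); print(s["ft_force"],s["wrist_torque"],s["position"],s["tool_rot"])
E
```

```text
[ 2.8921 -7.5671  6.1631] [-1.7132 -0.6847  0.6241] [0.5088 0.2425 0.1128] [ 3.1397 -0.002  -0.0619]
```

Wrist torque has risen to 0.62 N·m, far above the 0.05 friction, so the lock is at its stop. I'll unload, lift out and check.

Emit:
send_rows([
  {"claw": 1, "xyz": [0, 0, 0], "rot": [0, 0, -0.02]},
  {"claw": 1, "xyz": [0, 0, 0], "rot": [0, 0, -0.05]},
  {"claw": 1, "xyz": [0, 0, -0.01], "rot": [0, 0, -0.06]},
  {"claw": 1, "xyz": [0, 0, -0.03], "rot": [0, 0, -0.06]},
  {"claw": 1, "xyz": [0, 0, -0.08], "rot": [0, 0, -0.06]},
  {"claw": 1, "xyz": [-0.07, 0, -0.15], "rot": [0, 0, -0.06]},
  {"claw": 1, "xyz": [-0.07, 0, -0.22], "rot": [0, 0, -0.06]},
  {"claw": 1, "xyz": [-0.07, 0, -0.25], "rot": [0, 0, -0.06]},
  {"claw": 1, "xyz": [-0.07, 0, -0.25], "rot": [0, 0, -0.06]},
  {"claw": 1, "xyz": [-0.07, 0, -0.25], "rot": [0, 0, -0.06]},
])

```text
clock: 17.07
position: [0.4728, 0.2466, 0.2384]
tool_rot: [-3.139, -0.001, 0.129]
ft_force: [-0.4, 1.2, -1.4]
width: 0.0133
gripper_force: 59.9
```

```bash
python3 - <<'E'
from h import *
s=bot.read_state(); im=imaging.get_image("wrist")
print(s["position"],s["tool_rot"],s["width"],s["qpos"][6])
cv2.imwrite("pics/w6.png",im[:,:,::-1])
cv2.imwrite("pics/w6c.png",cv2.resize(im[120:420,180:460,::-1],None,fx=2,fy=2,interpolation=cv2.INTER_CUBIC))
E
```

```text
[0.4728 0.2466 0.2384] [-3.139  -0.0007  0.1289] 0.01326955635202842 -1.4329981426133958
```

View pics/w6c.png

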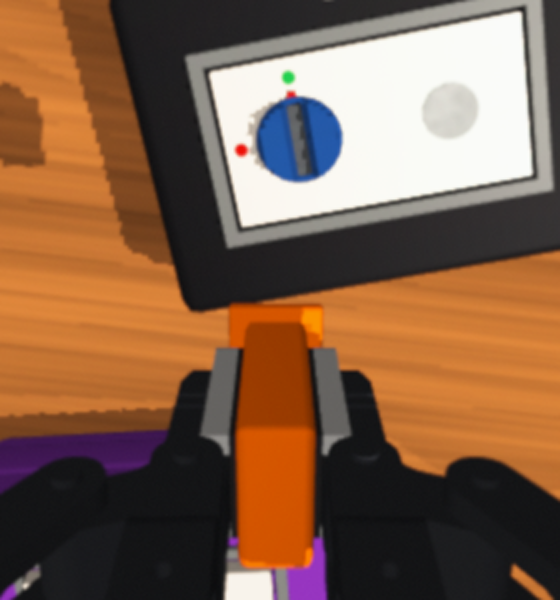

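The pointer at crop (291,95) is on the green dot at (288,77) and the slot lies across, so the lock is closed. The key's handle and flange sit at the same pixel rows as before the turn, so it hasn't tilted. Next is the return to the stand.

```bash
python3 - <<'E'
from h import *
go([.5045,-.2036,.15],1.794)
E
```

```text
at [0.4725 0.2463 0.2375] [-3.1403  0.0003  0.1289] clock 17.1167
xyz [-0.0522  0.9008  0.1738] rot [-0.0004 -0.0003 -0.53  ]
```

Emit:
send_rows([
  {"claw": 1, "xyz": [0, 0.05, 0], "rot": [0, 0, -0.03]},
  {"claw": 1, "xyz": [0, 0.13, 0], "rot": [0, 0, -0.07]},
  {"claw": 1, "xyz": [-0.01, 0.2, 0], "rot": [0, 0, -0.11]},
  {"claw": 1, "xyz": [-0.02, 0.27, 0], "rot": [0, 0, -0.15]},
  {"claw": 1, "xyz": [-0.02, 0.34, 0], "rot": [0, 0, -0.19]},
  {"claw": 1, "xyz": [-0.03, 0.41, 0], "rot": [0, 0, -0.23]},
  {"claw": 1, "xyz": [-0.03, 0.48, 0], "rot": [0, 0, -0.26]},
  {"claw": 1, "xyz": [-0.04, 0.55, 0], "rot": [0, 0, -0.3]},
  {"claw": 1, "xyz": [-0.04, 0.62, 0], "rot": [0, 0, -0.34]},
  {"claw": 1, "xyz": [-0.05, 0.69, 0], "rot": [0, 0, -0.38]},
  {"claw": 1, "xyz": [-0.05, 0.76, 0], "rot": [0, 0, -0.41]},
  {"claw": 1, "xyz": [-0.05, 0.83, 0], "rot": [0, 0, -0.45]},
])

```text
clock: 18.12
position: [0.5001, -0.1628, 0.2364]
tool_rot: [-3.139, -0.0, 1.504]
ft_force: [1.1, 0.9, -0.0]
width: 0.0135
gripper_force: 59.9
```

```bash
python3 - <<'E'
from h import *
go([.5045,-.2036,.10],1.794)
E
```

```text
at [ 0.5001 -0.1628  0.2364] [-3.1395 -0.0003  1.5035] clock 18.1167
xyz [-0.0808  0.0149  0.2728] rot [-0.0007 -0.0002 -0.0925]
```

Emit:
send_rows([
  {"claw": 1, "xyz": [-0.06, 0.01, 0.02], "rot": [0, 0, -0.04]},
  {"claw": 1, "xyz": [-0.08, 0.015, 0.08], "rot": [0, 0, -0.08]},
  {"claw": 1, "xyz": [-0.08, 0.015, 0.15], "rot": [0, 0, -0.0925]},
  {"claw": 1, "xyz": [-0.08, 0.015, 0.22], "rot": [0, 0, -0.0925]},
  {"claw": 1, "xyz": [-0.08, 0.015, 0.272], "rot": [0, 0, -0.0925]},
  {"claw": 1, "xyz": [-0.08, 0.015, 0.272], "rot": [0, 0, -0.0925]},
  {"claw": 1, "xyz": [-0.08, 0.015, 0.272], "rot": [0, 0, -0.0925]},
  {"claw": 1, "xyz": [-0.08, 0.015, 0.272], "rot": [0, 0, -0.0925]},
])

```text
clock: 18.78
position: [0.5058, -0.2025, 0.1023]
tool_rot: [-3.141, 0.001, 1.789]
ft_force: [0.6, -0.3, 0.0]
width: 0.0133
gripper_force: 59.9
```

```bash
python3 - <<'E'
from h import *
go([.5045,-.2036,.063],1.794)
E
```

```text
at [ 0.5058 -0.2025  0.1023] [-3.1414  0.0008  1.7891] clock 18.7833
xyz [-0.0016 -0.003   0.0786] rot [-0.0001  0.0002 -0.0016]
```

Emit:
send_rows([
  {"claw": 1, "xyz": [-0.0016, -0.003, 0.04], "rot": [0, 0, -0.0016]},
  {"claw": 1, "xyz": [-0.0016, -0.003, 0.07], "rot": [0, 0, -0.0016]},
  {"claw": 1, "xyz": [-0.0016, -0.003, 0.078], "rot": [0, 0, -0.0016]},
  {"claw": 1, "xyz": [-0.0016, -0.003, 0.078], "rot": [0, 0, -0.0016]},
  {"claw": 1, "xyz": [-0.0016, -0.003, 0.078], "rot": [0, 0, -0.0016]},
])

```text
clock: 19.2
position: [0.505, -0.2032, 0.0638]
tool_rot: [3.14, 0.001, 1.795]
ft_force: [0.2, 0.1, -0.1]
width: 0.0134
gripper_force: 59.9
```

Emit:
send_rows([
  {"claw": 1, "xyz": [0, 0, 0.01], "rot": [0, 0, 0]},
  {"claw": 1, "xyz": [0, 0, 0.02], "rot": [0, 0, 0]},
  {"claw": 1, "xyz": [0, 0, 0.028], "rot": [0, 0, 0]},
  {"claw": 1, "xyz": [0, 0, 0.034], "rot": [0, 0, 0]},
  {"claw": 1, "xyz": [0, 0, 0.034], "rot": [0, 0, 0]},
])

```text
clock: 19.62
position: [0.5042, -0.203, 0.0451]
tool_rot: [-3.141, 0.0, 1.795]
ft_force: [0.0, 0.6, -0.0]
width: 0.013
gripper_force: 59.9
```

Emit:
send_rows([
  {"claw": 1, "xyz": [0, 0, 0.002], "rot": [0, 0, 0]},
  {"claw": 1, "xyz": [0, 0, 0.002], "rot": [0, 0, 0]},
])

```text
clock: 19.78
position: [0.5043, -0.2031, 0.0449]
tool_rot: [3.141, -0.0, 1.795]
ft_force: [-4.2, 2.2, 15.1]
width: 0.0135
gripper_force: 61.8
```

Emit:
send_rows([
  {"claw": 1, "xyz": [0, 0, 0.002], "rot": [0, 0, 0]},
  {"claw": 1, "xyz": [0, 0, 0.002], "rot": [0, 0, 0]},
])

```text
clock: 19.95
position: [0.5043, -0.2031, 0.0448]
tool_rot: [3.141, -0.001, 1.794]
ft_force: [-11.2, 7.0, 40.2]
width: 0.0131
gripper_force: 65.7
```

The flange is seated at the same height as before. I'll ease up 2 mm, release and retreat.

Emit:
send_rows([
  {"claw": 1, "xyz": [0, 0, -0.004], "rot": [0, 0, 0]},
  {"claw": -1, "xyz": [0, 0, -0.004], "rot": [0, 0, 0]},
  {"claw": -1, "xyz": [0, 0, -0.004], "rot": [0, 0, 0]},
  {"claw": -1, "xyz": [0, 0, -0.004], "rot": [0, 0, 0]},
  {"claw": -1, "xyz": [0, 0, -0.004], "rot": [0, 0, 0]},
  {"claw": -1, "xyz": [0, 0, -0.004], "rot": [0, 0, 0]},
  {"claw": -1, "xyz": [0, 0, -0.004], "rot": [0, 0, 0]},
  {"claw": -1, "xyz": [0, 0, -0.05], "rot": [0, 0, 0]},
  {"claw": -1, "xyz": [0, 0, -0.12], "rot": [0, 0, 0]},
  {"claw": -1, "xyz": [0, 0, -0.19], "rot": [0, 0, 0]},
  {"claw": -1, "xyz": [0, 0, -0.26], "rot": [0, 0, 0]},
  {"claw": -1, "xyz": [0, 0, -0.26], "rot": [0, 0, 0]},
])

```text
clock: 20.95
position: [0.5064, -0.2044, 0.1788]
tool_rot: [3.135, 0.003, 1.794]
ft_force: [2.1, 0.1, 0.9]
width: 0.0854
gripper_force: 0.0
```

```bash
python3 - <<'E'
from h import *
s=bot.read_state(); im=imaging.get_image("wrist"); sc=imaging.get_image("side")
print(s["position"],s["width"],s["ft_force"],s["clock"])
c=cam("wrist"); q=px(c,[[.5043,-.2025,.071]])[0].astype(int); x,y=q
bgr=im[:,:,::-1].copy()
for p in px(c,[[.5043+a*.975-b*.223,-.2025+a*.223+b*.975,.071] for a in(-.007,.007) for b in (-.015,.015)]): cv2.circle(bgr,tuple(np.round(p).astype(int).tolist()),1,(255,0,0),-1)
A=cv2.resize(bgr[y-60:y+60,x-60:x+60],(390,390)); 
cs=cam("side"); u,v=px(cs,[[.507,.237,.08]])[0].astype(int)
B=cv2.resize(np.ascontiguousarray(sc[v-50:v+50,u-50:u+50,::-1]),(390,390)); cv2.imwrite("pics/end.png",np.hstack([A,B]))
E
```

```text
[ 0.5064 -0.2044  0.1788] 0.0853515820648798 [2.0509 0.0608 0.8752] 20.95
```

View pics/end.png

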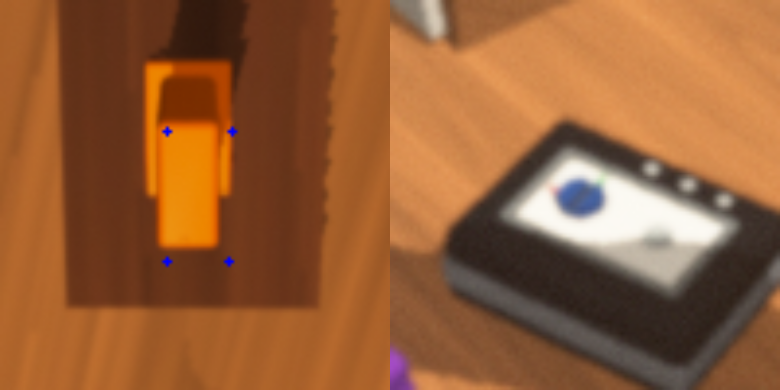

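The key stands upright with its flange on the stand, and the lock pointer is at green with the cover flush. I'll let the arm settle and hand in.

Emit:
send_rows([
  {"claw": -1, "xyz": [0, 0, 0], "rot": [0, 0, 0]},
  {"claw": -1, "xyz": [0, 0, 0], "rot": [0, 0, 0]},
  {"claw": -1, "xyz": [0, 0, 0], "rot": [0, 0, 0]},
  {"claw": -1, "xyz": [0, 0, 0], "rot": [0, 0, 0]},
])

```text
clock: 21.38
position: [0.5038, -0.203, 0.1727]
tool_rot: [-3.14, 0.0, 1.795]
ft_force: [-0.2, 0.6, -0.6]
width: 0.0858
gripper_force: 0.0
```

```bash
python3 -c "
from rig import bot
print(bot.close_job())"
```

```text
the job is handed in; nothing more can be done
None
```

I pressed the cover home, turned the lock to its stop, put the key back upright in its stand and handed the job in at about 21 s; the hand-in gave no verdict, but the last pictures show all three in place.

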